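# Unbolt the sterilizer and hold its lid ajar

### The job

Open the bench sterilizer so that its load can dry: turn the handwheel on its deck counter-clockwise (seen from above), a good full turn until it comes up to its stop, which draws the bolt off the lid, with the lid left shut meanwhile. Then raise the lid by its bar handle to 40 degrees open and hold it there: it falls shut if let go, so finish while still holding it steady in the gripper, propped on nothing else. Leave the other things on the bench where they stand.

Things in the scene. Friction and masses are not known exactly. Their poses are not given: they have to be found in the camera images.
- sterilizer: The bench sterilizer, fixed to the bench: 260 mm deep (x), 360 mm wide (y), 130 mm high to its deck and chamber rim. Origin under the middle of its footprint; its x axis points from its front (nearer the robot) to its back, y to its left, z up. The right-hand 220 mm of its width is the open steel chamber under the lid; the left-hand 130 mm is the white deck with the handwheel. It is turned by at most 0.25 rad from square.
- wheel_center (a point): A point on the handwheel's vertical axis, at the grip height of its crank grip (193 mm above the bench); in the sterilizer's frame at x -20, y +120 mm. The wheel is a flat aluminium disc 110 mm across, its top 166 mm above the bench.
- crank_grip (a point): Point to grip on the handwheel's crank grip: an upright black cylinder 16 mm across that stands from 1 to 51 mm above the disc (its top 217 mm above the bench), 42 mm from the wheel's axis; this point is on its centre line, 27 mm above the disc. The grip is a sleeve that spins freely on its own axis, so it can be held without turning the hand.
- wheel (a joint): Angle of the handwheel in rad, growing counter-clockwise seen from above; it starts between 0 and 0.6 and its stop is at 7.2. At 0 the crank grip is on the front (-x) side of the wheel's axis. It turns against light friction (about 2 N at the crank grip) and stays where it is left. It draws the bolt 4 mm per rad; the bolt blocks the lid below about 6.5 rad.
- bolt_tip (a point): Tip of the flat steel bolt (18 mm wide, 10 mm thick) that slides along the sterilizer's y from under the wheel over the lid's side tongue (30 mm wide, standing out 28 mm from the lid's left edge); with the bolt fully drawn the tip is clear of the tongue.
- lid_hinge (a point): Middle of the lid's hinge axis, 136 mm above the bench, along the sterilizer's y axis at its back; in the sterilizer's frame at x +125, y -60 mm.
- lid_handle (a point): Middle of the lid's bar handle: a black round bar 14 mm across and 110 mm long (along the sterilizer's y) on two end posts; when shut it is 200 mm in front of the hinge axis and 56 mm above it (192 mm above the bench), 43 mm clear above the lid. It moves with the lid. The gripper can stay upright while the bar turns between the fingers.
- lid_angle (a joint): Opening angle of the lid in rad: 0 shut, growing as its front rises, limit 1.35; 40 degrees is 0.698. At every angle the lid (256 x 216 x 12 mm steel plate, 0.45 to 0.9 kg) falls shut if let go; lifting it takes 3 to 6 N at the handle.
- lid: The lid itself with its handle and tongue; origin at the middle of the hinge axis, x axis from the lid's front to the hinge, y to the left, z out of its top face; it tips with the lid.
- amber_bottle: amber glass bottle with white cap, 60 mm across, 125 mm tall, to the left of the sterilizer; origin under its centre. Not to be moved.
- dish_stack: stack of three round culture dishes (one rigid piece), 91 mm across, 45 mm tall, in front of the sterilizer; origin under its centre. Not to be moved.
- slide_box: wooden slide box 102 x 172 x 38 mm, on the bench; origin under its centre. Not to be moved.
- beaker: empty glass beaker, 70 mm across, 90 mm tall, to the right of the sterilizer; origin under its centre. Not to be moved.
- forceps: steel forceps 155 mm long and 10 mm thick lying flat in front of the sterilizer; origin under its middle. Not to be moved.
- tube_rack: white rack with capped tubes, 70 x 180 mm, 92 mm tall, on the bench; origin under its centre. Not to be moved.

How it is judged:
By the outcome, as a careful person would: the job done as asked, in the order asked, and still so for the second after the job is handed in, while the arm keeps its last pose, push and grip.
It also fails if it takes over 64 s, if anything falls off the work surface, if the arm or the gripper's body presses on something with over 40 N, if the wrist force passes 120 N, or if a joint passes its speed limit or range.

### The arm

A 7-joint arm with a two-finger parallel gripper is mounted at the origin on the work surface. World frame = base frame: x ahead of the robot, y to its left, z up, the work surface at z = 0. Lengths are in m, angles in rad, forces in N, time in s.
With the tool pointing down it reaches from about 0.4 to 0.85 m from the base axis. Payload 4.5 kg.
Tool frame: the origin (TCP) lies midway between the tips of the shut fingers; the grasp point (between the pads) lies 19 mm behind it; z points along the fingers, y is the direction in which the jaws open and shut (so a half turn about z gives the same grasp; the last joint's range is limited). The gripper opens to 88 mm and grips with 3 to 60 N. Pads are 18 mm wide; open, the fingers measure 123 mm over their backs; the gripper's body (75 mm by 187 mm) begins 45 mm behind the grasp point.
Start: joints at [-1.1, 0.689, -0.195, 1.565, 0.157, 0.902, -0.215], TCP at [0.264, 0.566, 0.239] pointing down, gripper open.
Joint ranges: [-3.01, 3.01], [-0.46, 2.08], [-1.47, 1.51], [0.13, 2.56], [-1, 4.14], [0.04, 2.09], [-2.66, 2.66]. Speed limits (rad/s): [2.57, 2.57, 3.14, 3.14, 3.14, 3.14, 3.14].

### API

Orientations are given as a unit quaternion [x, y, z, w].
In Python, from plant import r gives the robot as it stands.
- The arm moves only by the tool play_rows, never from a script. Its argument "targets" is a list of rows, each a list of 6 numbers: the shift along the tool's x, y, z in m, then the turn, a rotation vector about the tool's x, y, z in rad. In form: [[tx, ty, tz, rx, ry, rz], ...]. A call has 1 to 5 rows; each row shifts and turns the pose as measured when the row begins, along the tool's axes as they then stand; what a row does not reach is not made up. A row lasts 1/12 s, in which the tool goes at most 41.7 mm and 7.16 degrees, less where a joint would pass 70% of its speed; a pose out of reach is approached as far as the arm can. A call is refused whole if a number of a shift passes 0.0417 or a number of a turn 0.125, either way. A call with a gripper value outside its range is refused whole. "hand" is the opening, from 0 (shut) to 1 (fully open), set as the call begins (left out, the last holds). The fingers move at their own pace and stop on an object; "squeeze" is the grip in N (left out, the last holds). Time passes only in rows, so rows that do not move let the fingers close. It gives the time, the measured TCP pose, the force and the opening at its end, in the units of the state.
- r.get_state(): the state, without advancing time (a new reading comes with each control period).
- r.snapshot(name): name is "side" or "top" or "wrist"; returns the picture (384x512x3 uint8, blue, green, red); there is no depth.
- r.get_calibration(name): a dict with "intrinsics" (3x3 intrinsics, pixels), "R" (3x3) and "t" (3): a world point X has camera coordinates R X + t; the wrist camera has in their place "hand_eye" (4x4, takes a point from camera to tool coordinates, whose origin is the TCP and whose axes are the flange's). Camera axes: x right, y down, z forward; pixel columns grow to the right and rows downward; lengths in m; the calibration is good to about 2 mm. A picture is of the moment at which its call begins: read the wrist's pose just before it. get_calibration takes no time and is no camera call.
- r.finish_job(): hands the job in, once; it reports no verdict.
Trained networks look in the newest picture that a camera, given by its name, has taken for a name from the list of things; names that differ only in an ending like _2 or _b are one class to them, and where a whole thing is asked for, a point or a joint stands for the part that bears it (a point fixed in the world has none). Each returns a list of dicts, best first, with "confidence" (0 to 1); they miss things now and then, are a little off and sometimes report something else, mostly with a low value. They report only what shows in the picture. A call takes as long as a camera call.
- r.search_frame(query, camera): "bbox" ([left, top, right, bottom] in pixels, round what is visible of it).
- r.tip_of(query, camera): "uv" ([column, row] in pixels: a listed point, or the origin of a listed thing).
The state is a dict: "clock": time; "q": joint angles; "qd": joint speeds; "joint_torque": joint torques, N m; "tool_pos": TCP position; "eef_rot": TCP orientation; "contact_force": force on the tool from outside, world axes, zero at the start; "moment": the same for the moment, N m; "opening": opening from 0.0 (shut) to 1.0 (fully open).
Only numpy, scipy, OpenCV 4.12 (cv2) and the standard library are available. Lean on these libraries where they do the work, as an engineer would, in place of code of your own. Each camera call takes 0.05 s, during which the arm holds its last target. There are 200 camera calls.

## Working session

There is one attempt and no reset: what is moved stays moved. The work goes in short steps, Python scripts to look and compute and a tool call to move; the robot and the scene stay as the last step left them, time stands still between calls to the robot, and variables do not carry over. Pictures are saved under pics/ and viewed, on a budget of 10 in all, crops included, one or two more only if the job needs it, and the job is handed in when it is done.

Besides the shell and the picture viewer there is one more tool, called by a JSON object that holds its "op" and its "data", one argument or row to a line. play_rows: Moves the arm, as the interface text tells. Its arguments: {"type":"object","properties":{"targets":{"type":"array","items":{"type":"array","items":{"type":"number"}}},"hand":{"type":"number"},"squeeze":{"type":"number"}},"required":["targets"]}

```bash
mkdir -p pics; ls; cat > h.py <<'E'
import numpy as np, cv2
from scipy.spatial.transform import Rotation as Ro
from plant import r
def cam(n):
    c=r.get_calibration(n);K=np.array(c["intrinsics"])
    if n!="wrist": return K,np.array(c["R"]),np.array(c["t"])
    s=r.get_state();H=np.array(c["hand_eye"]);T=np.eye(4)
    T[:3,:3]=Ro.from_quat(s["eef_rot"]).as_matrix();T[:3,3]=s["tool_pos"]
    W=np.linalg.inv(T@H);return K,W[:3,:3],W[:3,3]
def ray(n,uv,z,C=None):
    K,R,t=C or cam(n);d=R.T@np.linalg.solve(K,[uv[0],uv[1],1]);o=-R.T@t
    return o+d*(z-o[2])/d[2]
def proj(C,X):
    K,R,t=C;p=K@(R@np.array(X)+t);return p[:2]/p[2]
E
python3 - <<'E'
from h import *
for n in ["top","side"]:
    im=r.snapshot(n);cv2.imwrite(f"pics/{n}1.png",im)
    for q,z in [("sterilizer",0),("wheel_center",.193),("crank_grip",.193),("lid_handle",.192),("lid_hinge",.136),("bolt_tip",.14),("amber_bottle",0),("dish_stack",0),("slide_box",0),("beaker",0),("forceps",0),("tube_rack",0)]:
        for d in r.tip_of(q,n)[:1]: print(n,q,round(d["confidence"],2),np.round(d["uv"]),ray(n,d["uv"],z).round(3))
s=r.get_state();print(s["clock"],s["tool_pos"],s["eef_rot"],s["opening"],s["contact_force"])
print(Ro.from_quat(s["eef_rot"]).as_matrix().round(3))
E
```

```text
pics
top sterilizer 0.59 [248. 195.] [0.618 0.019 0.   ]
top wheel_center 0.7 [212. 195.] [0.573 0.13  0.193]
top crank_grip 0.89 [214. 208.] [0.533 0.123 0.193]
top lid_handle 0.74 [269. 201.] [ 0.553 -0.052  0.192]
top lid_hinge 0.79 [252. 153.] [0.735 0.001 0.136]
top bolt_tip 0.56 [211. 194.] [0.589 0.141 0.14 ]
top amber_bottle 0.81 [181. 199.] [0.604 0.269 0.   ]
top dish_stack 0.76 [234. 248.] [0.421 0.07  0.   ]
top slide_box 0.55 [108. 257.] [0.394 0.525 0.   ]
top beaker 0.85 [312. 180.] [ 0.674 -0.226  0.   ]
top forceps 0.64 [291. 237.] [ 0.46  -0.137  0.   ]
top tube_rack 0.85 [396. 262.] [ 0.365 -0.511  0.   ]
side wheel_center 0.86 [244. 156.] [0.561 0.135 0.193]
side crank_grip 0.74 [237. 157.] [0.533 0.139 0.193]
side lid_handle 0.67 [259. 184.] [ 0.551 -0.042  0.192]
side lid_hinge 0.7 [305. 178.] [ 0.755 -0.006  0.136]
side bolt_tip 0.64 [243. 243.] [ 0.423 -0.239  0.14 ]
side amber_bottle 0.29 [306. 181.] [0.836 0.13  0.   ]
side dish_stack 0.91 [217. 214.] [0.418 0.062 0.   ]
side slide_box 0.89 [185. 154.] [0.395 0.522 0.   ]
side beaker 0.82 [313. 248.] [ 0.689 -0.228  0.   ]
side forceps 0.74 [245. 243.] [ 0.468 -0.119  0.   ]
side tube_rack 0.76 [257. 351.] [ 0.364 -0.516  0.   ]
1.3 [0.26439047 0.56633234 0.2387209 ] [2.16642373e-01 9.76251034e-01 8.16421547e-06 1.72622645e-05] 1.004213714582045 [-0.13554194  0.94619199 -0.12425344]
[[-0.906  0.423  0.   ]
 [ 0.423  0.906  0.   ]
 [-0.     0.    -1.   ]]
```

```bash
python3 - <<'E'
from h import *
a=cv2.imread("pics/top1.png")[110:310,130:350];b=cv2.imread("pics/side1.png")[110:310,150:370]
o=cv2.resize(np.vstack([a,b]) if 0 else np.hstack([a,b]),None,fx=1.8,fy=1.8,interpolation=2);cv2.imwrite("pics/c1.png",o)
E
```

```text
(no output)
```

View pics/c1.png

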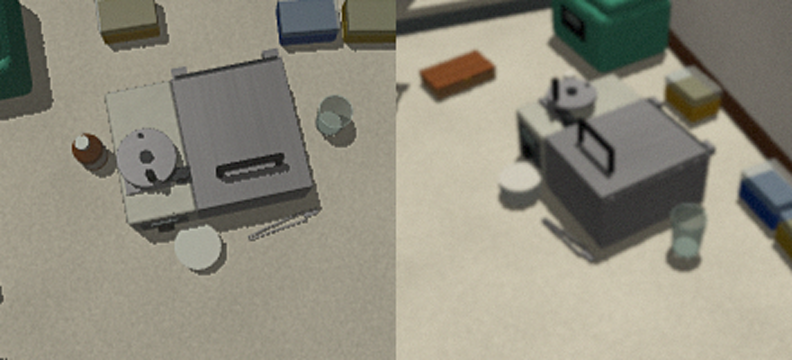

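{"op": "play_rows", "data": {
  "targets": [
    [-0.03, -0.02, -0.015, 0, 0, 0],
    [-0.031, -0.02, -0.015, 0, 0, 0],
    [-0.031, -0.02, -0.015, 0, 0, 0],
    [-0.031, -0.02, -0.015, 0, 0, 0],
    [-0.031, -0.02, -0.015, 0, 0, 0]
  ],
  "hand": 1
}}

```text
clock: 1.72
tool_pos: [0.356, 0.4135, 0.3113]
eef_rot: [0.207, 0.978, -0.0, -0.005]
contact_force: [1.3, 0.2, 0.3]
opening: 1.001
```

{"op": "play_rows", "data": {
  "targets": [
    [-0.031, -0.02, -0.007, 0, 0, 0],
    [-0.031, -0.02, -0.007, 0, 0, 0],
    [-0.031, -0.02, -0.007, 0, 0, 0],
    [-0.031, -0.02, -0.007, 0, 0, 0],
    [-0.031, -0.02, 0, 0, 0, 0]
  ]
}}

```text
clock: 2.13
tool_pos: [0.4625, 0.2524, 0.344]
eef_rot: [0.206, 0.978, 0.003, -0.002]
contact_force: [-0.3, 0.4, 0.6]
opening: 1.001
```

{"op": "play_rows", "data": {
  "targets": [
    [-0.03, -0.02, 0, 0, 0, 0],
    [0, 0, 0, 0, 0, 0.12],
    [0, 0, 0, 0, 0, 0.12],
    [0, 0, 0, 0, 0, 0.12],
    [0, 0, 0, 0, 0, 0.12]
  ]
}}

```text
clock: 2.55
tool_pos: [0.4904, 0.2055, 0.345]
eef_rot: [0.443, 0.896, 0.002, 0.001]
contact_force: [0.1, 0.8, -0.7]
opening: 1.001
```

{"op": "play_rows", "data": {
  "targets": [
    [0, 0, 0, 0, 0, 0.12],
    [0, 0, 0, 0, 0, 0.12],
    [0, 0, 0, 0, 0, 0.12],
    [0, 0, 0, 0, 0, 0.1],
    [0, 0, 0, 0, 0, 0]
  ]
}}

```text
clock: 2.97
tool_pos: [0.4907, 0.2044, 0.3455]
eef_rot: [0.645, 0.764, 0.002, 0.001]
contact_force: [-0.0, 0.5, 0.5]
opening: 0.999
```

```bash
cat > look.py <<'E'
from h import *
import sys
C=cam("wrist");im=r.snapshot("wrist");cv2.imwrite(f"pics/{sys.argv[1]}.png",im)
for q,z in [("sterilizer",0),("wheel_center",.193),("crank_grip",.193),("lid_handle",.192),("lid_hinge",.136),("bolt_tip",.14)]:
    for d in r.tip_of(q,"wrist")[:1]: print(q,round(d["confidence"],2),np.round(d["uv"]),ray("wrist",d["uv"],z,C).round(4))
s=r.get_state();print(s["clock"],s["tool_pos"],Ro.from_quat(s["eef_rot"]).as_matrix().round(3).tolist())
E
python3 look.py w1
```

```text
wheel_center 0.85 [324. 244.] [0.5727 0.1376 0.193 ]
crank_grip 0.82 [285. 246.] [0.5335 0.1287 0.193 ]
lid_handle 0.84 [275. 379.] [ 0.5561 -0.046   0.192 ]
bolt_tip 0.73 [284. 278.] [0.5515 0.0582 0.14  ]
3.3167 [0.49073143 0.20430666 0.34538221] [[-0.173, 0.985, 0.004], [0.985, 0.173, 0.002], [0.002, 0.004, -1.0]]
```

View pics/w1.png

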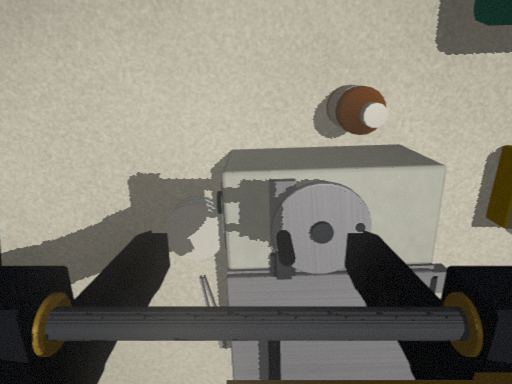

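{"op": "play_rows", "data": {
  "targets": [
    [-0.027, 0.01, 0.025, 0, 0, 0],
    [-0.027, 0.01, 0.025, 0, 0, 0],
    [-0.025, 0.009, 0.025, 0, 0, 0.02],
    [0, 0, 0, 0, 0, 0],
    [0, 0, 0, 0, 0, 0]
  ],
  "hand": 0.42,
  "squeeze": 25
}}

```text
clock: 3.73
tool_pos: [0.5365, 0.1327, 0.269]
eef_rot: [0.648, 0.762, 0.006, 0.001]
contact_force: [0.3, 0.3, -0.1]
opening: 0.646
```

```bash
python3 look.py w2
```

```text
sterilizer 0.85 [302. 228.] [0.6206 0.0291 0.    ]
wheel_center 0.88 [308. 194.] [0.5731 0.1403 0.193 ]
crank_grip 0.82 [249. 201.] [0.5323 0.1289 0.193 ]
lid_hinge 0.52 [339.  38.] [0.5836 0.2523 0.136 ]
bolt_tip 0.78 [256. 251.] [0.5488 0.0606 0.14  ]
4.0833 [0.53644581 0.13465596 0.27058506] [[-0.165, 0.986, 0.012], [0.986, 0.165, 0.009], [0.007, 0.013, -1.0]]
```

View pics/w2.png

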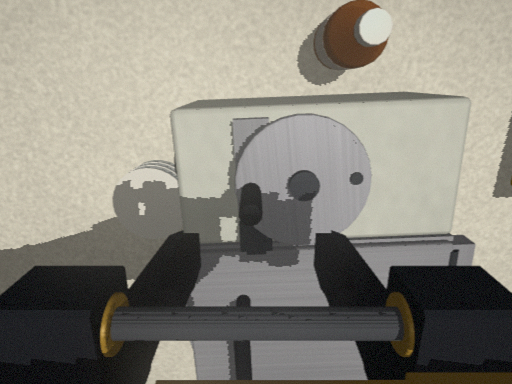

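{"op": "play_rows", "data": {
  "targets": [
    [-0.006, -0.005, 0.02, 0.013, -0.007, 0],
    [0, 0, 0.025, 0, 0, 0],
    [0, 0, 0.025, 0, 0, 0],
    [0, 0, 0.025, 0, 0, 0],
    [0, 0, 0, 0, 0, 0]
  ]
}}

```text
clock: 4.5
tool_pos: [0.5361, 0.1332, 0.1777]
eef_rot: [0.644, 0.765, 0.006, 0.003]
contact_force: [-1.2, -0.5, 0.8]
opening: 0.419
```

```bash
python3 - <<'E'
from h import *
s=r.get_state();print(s["tool_pos"],Ro.from_quat(s["eef_rot"]).as_matrix().round(3).tolist(),s["opening"])
E
```

```text
[0.53614803 0.13320979 0.17772616] [[-0.171, 0.985, 0.012], [0.985, 0.171, 0.005], [0.003, 0.013, -1.0]] 0.4191007498531416
```

{"op": "play_rows", "data": {
  "targets": [
    [-0.004, -0.004, 0.003, 0.013, -0.004, 0],
    [0, 0, 0, 0, 0, 0]
  ]
}}

```text
clock: 4.67
tool_pos: [0.5326, 0.1293, 0.1755]
eef_rot: [0.643, 0.766, -0.001, 0.0]
contact_force: [-0.3, -1.2, 0.3]
opening: 0.424
```

{"op": "play_rows", "data": {
  "targets": [
    [0, 0, 0, 0, 0, 0],
    [0, 0, 0, 0, 0, 0],
    [0, 0, 0, 0, 0, 0],
    [0, 0, 0, 0, 0, 0],
    [0, 0, 0, 0, 0, 0]
  ],
  "hand": 0
}}

```text
clock: 5.08
tool_pos: [0.5331, 0.1298, 0.1792]
eef_rot: [0.643, 0.766, 0.001, 0.001]
contact_force: [1.6, 0.4, -8.3]
opening: 0.173
```

```bash
python3 - <<'E'
from h import *
s=r.get_state();print(s["tool_pos"],Ro.from_quat(s["eef_rot"]).as_matrix().round(3).tolist(),s["opening"],s["contact_force"])
E
```

```text
[0.5330505  0.12979593 0.1792176 ] [[-0.173, 0.985, 0.002], [0.985, 0.173, 0.0], [-0.0, 0.002, -1.0]] 0.1728140783700595 [ 1.58702618  0.44127755 -8.32653317]
```

```bash
cat > arc.py <<'E'
from h import *
import sys
c=np.array([float(sys.argv[1]),float(sys.argv[2])]);st=float(sys.argv[3]);n=int(sys.argv[4]) if len(sys.argv)>4 else 5
s=r.get_state();R=Ro.from_quat(s["eef_rot"]).as_matrix();p=np.array(s["tool_pos"])
v=p[:2]-c;f=np.arctan2(v[1],v[0]);print("r",np.hypot(*v).round(4),"phi",f.round(3),"z",p[2].round(4),"F",np.round(s["contact_force"],1),"op",round(s["opening"],3),"t",s["clock"])
zd=R.T@[0,0,-1];print("tilt",np.round(np.cross([0,0,1],zd),3))
q=p.copy()
for i in range(1,n+1):
    w=np.r_[c+.042*np.array([np.cos(f+st*i),np.sin(f+st*i)]),.175]
    if i>1: q[2]=.175
    print((R.T@(w-q)).round(4).tolist());q=w
E
python3 arc.py .573 .139 .25
```

```text
r 0.041 phi -2.915 z 0.1792 F [ 1.6  0.4 -8.3] op 0.173 t 5.0833
tilt [ 0.002  0.    -0.   ]
[-0.0104, 0.0008, 0.0042]
[-0.0095, 0.0043, 0.0]
[-0.0082, 0.0066, 0.0]
[-0.0063, 0.0084, 0.0]
[-0.004, 0.0097, 0.0]
```

{"op": "play_rows", "data": {
  "targets": [
    [-0.0104, 0.001, 0.003, 0, 0, 0],
    [-0.0095, 0.0043, 0, 0, 0, 0],
    [-0.0082, 0.0066, 0, 0, 0, 0]
  ]
}}

```text
clock: 5.33
tool_pos: [0.5488, 0.1075, 0.1792]
eef_rot: [0.641, 0.768, 0.003, -0.001]
contact_force: [-0.6, 3.7, -10.1]
opening: 0.171
```

```bash
python3 arc.py .573 .139 .25
```

```text
r 0.0397 phi -2.227 z 0.1792 F [ -0.6   3.7 -10.1] op 0.171 t 5.3333
tilt [ 0.003 -0.004  0.   ]
[-0.0084, 0.0062, 0.0042]
[-0.0047, 0.0094, 0.0]
[-0.0022, 0.0102, 0.0]
[0.0004, 0.0105, 0.0]
[0.003, 0.01, 0.0]
```

{"op": "play_rows", "data": {
  "targets": [
    [-0.0075, 0.0075, 0.001, 0, 0, 0],
    [-0.0047, 0.0094, 0, 0, 0, 0],
    [-0.0022, 0.0102, 0, 0, 0, 0],
    [0.0004, 0.0105, 0, 0, 0, 0],
    [0.003, 0.01, 0, 0, 0, 0]
  ]
}}

```text
clock: 5.75
tool_pos: [0.6004, 0.1093, 0.179]
eef_rot: [0.64, 0.768, 0.006, -0.005]
contact_force: [-7.7, 5.2, 3.7]
opening: 0.171
```

```bash
python3 arc.py .573 .139 .25
```

```text
r 0.0404 phi -0.826 z 0.179 F [-7.7  5.2  3.7] op 0.171 t 5.75
tilt [ 0.003 -0.015  0.   ]
[0.0053, 0.0089, 0.0041]
[0.0084, 0.0062, 0.0001]
[0.0097, 0.0039, 0.0002]
[0.0104, 0.0014, 0.0002]
[0.0104, -0.0012, 0.0002]
```

{"op": "play_rows", "data": {
  "targets": [
    [0.005, 0.0085, 0, 0.003, -0.015, 0],
    [0.0084, 0.0062, 0, 0, 0, 0],
    [0.0097, 0.0039, 0, 0, 0, 0],
    [0.0104, 0.0014, 0, 0, 0, 0],
    [0.0104, -0.0012, 0, 0, 0, 0]
  ]
}}

```text
clock: 6.17
tool_pos: [0.6135, 0.154, 0.1791]
eef_rot: [0.642, 0.766, -0.002, -0.001]
contact_force: [-0.6, -1.9, -0.1]
opening: 0.171
```

```bash
python3 arc.py .573 .139 .25
```

```text
r 0.0432 phi 0.354 z 0.1791 F [-0.6 -1.9 -0.1] op 0.171 t 6.1667
tilt [-0.004  0.002  0.   ]
[0.0098, -0.0043, 0.0041]
[0.0089, -0.0055, 0.0]
[0.0073, -0.0075, 0.0]
[0.0052, -0.0091, 0.0]
[0.0028, -0.0101, 0.0]
```

{"op": "play_rows", "data": {
  "targets": [
    [0.01, -0.004, 0, 0, 0, 0],
    [0.0089, -0.0055, 0, 0, 0, 0],
    [0.0073, -0.0075, 0, 0, 0, 0],
    [0.0052, -0.0091, 0, 0, 0, 0],
    [0.0028, -0.0101, 0, 0, 0, 0]
  ]
}}

```text
clock: 6.58
tool_pos: [0.5736, 0.1837, 0.179]
eef_rot: [0.643, 0.766, 0.001, 0.004]
contact_force: [1.6, -4.3, -1.5]
opening: 0.172
```

```bash
python3 arc.py .574 .1405 .25
```

```text
r 0.0432 phi 1.58 z 0.179 F [ 1.6 -4.3 -1.5] op 0.172 t 6.5833
tilt [ 0.006  0.005 -0.   ]
[-0.0008, -0.0107, 0.004]
[-0.0022, -0.0102, -0.0001]
[-0.0046, -0.0094, -0.0]
[-0.0068, -0.0079, -0.0]
[-0.0086, -0.006, 0.0]
```

{"op": "play_rows", "data": {
  "targets": [
    [0, -0.0107, 0, 0.005, 0.005, 0],
    [-0.0022, -0.0102, 0, 0, 0, 0],
    [-0.0046, -0.0094, 0, 0, 0, 0],
    [-0.0068, -0.0079, 0, 0, 0, 0],
    [-0.0086, -0.006, 0, 0, 0, 0]
  ]
}}

```text
clock: 7.0
tool_pos: [0.5338, 0.1561, 0.1791]
eef_rot: [0.641, 0.767, 0.005, 0.005]
contact_force: [5.0, -0.5, -7.8]
opening: 0.172
```

```bash
python3 arc.py .574 .1412 .25
```

```text
r 0.0429 phi 2.787 z 0.1791 F [ 5.  -0.5 -7.8] op 0.172 t 7.0
tilt [ 0.015  0.002 -0.   ]
[-0.01, -0.0035, 0.0041]
[-0.0103, -0.0017, -0.0]
[-0.0104, 0.001, 0.0]
[-0.0099, 0.0035, 0.0001]
[-0.0087, 0.0058, 0.0001]
```

{"op": "play_rows", "data": {
  "targets": [
    [-0.01, -0.0035, 0, 0.015, 0.002, 0],
    [-0.0103, -0.0017, 0, 0, 0, 0],
    [-0.0104, 0.001, 0, 0, 0, 0],
    [-0.0099, 0.0035, 0, 0, 0, 0],
    [-0.0087, 0.0058, 0, 0, 0, 0]
  ]
}}

```text
clock: 7.42
tool_pos: [0.5448, 0.1108, 0.1791]
eef_rot: [0.639, 0.769, 0.002, -0.003]
contact_force: [-0.0, 4.0, -1.4]
opening: 0.175
```

```bash
python3 arc.py .574 .1412 .2
```

```text
r 0.0422 phi -2.336 z 0.1791 F [-0.   4.  -1.4] op 0.175 t 7.4167
tilt [-0.002 -0.008  0.   ]
[-0.0062, 0.0057, 0.004]
[-0.0051, 0.0067, -0.0001]
[-0.0037, 0.0075, -0.0]
[-0.0021, 0.0081, -0.0]
[-0.0004, 0.0084, -0.0]
```

{"op": "play_rows", "data": {
  "targets": [
    [-0.006, 0.0057, 0, 0, -0.008, 0],
    [-0.0045, 0.006, 0, 0, 0, 0],
    [-0.003, 0.006, 0, 0, 0, 0],
    [-0.002, 0.006, 0, 0, 0, 0]
  ]
}}

```text
clock: 7.75
tool_pos: [0.5552, 0.1037, 0.1787]
eef_rot: [0.638, 0.77, -0.012, -0.017]
contact_force: [-15.6, 1.9, 13.9]
opening: 0.171
```

```bash
python3 arc.py .574 .1412 .2
```

```text
r 0.042 phi -2.036 z 0.1787 F [-15.6   1.9  13.9] op 0.171 t 7.75
tilt [-0.04  -0.011  0.   ]
[-0.0045, 0.0073, 0.0034]
[-0.0029, 0.0079, -0.0003]
[-0.0013, 0.0083, -0.0003]
[0.0004, 0.0084, -0.0003]
[0.0021, 0.0081, -0.0003]
```

{"op": "play_rows", "data": {
  "targets": [
    [0, -0.001, 0, 0, 0, 0],
    [0, 0, 0, -0.02, -0.005, 0],
    [0, 0, 0, 0, 0, 0],
    [0, 0, 0, 0, 0, 0]
  ],
  "hand": 0.45
}}

```text
clock: 8.08
tool_pos: [0.5542, 0.1008, 0.1796]
eef_rot: [0.638, 0.77, -0.008, -0.009]
contact_force: [-0.3, 0.7, 0.2]
opening: 0.442
```

{"op": "play_rows", "data": {
  "targets": [
    [0, 0, -0.02, 0, 0, 0],
    [0, 0, -0.03, 0, 0, 0],
    [0, 0, -0.03, 0, 0, 0],
    [0, 0, -0.02, 0, 0, 0],
    [0, 0, 0, 0, 0, 0]
  ]
}}

```text
clock: 8.5
tool_pos: [0.5588, 0.097, 0.2827]
eef_rot: [0.639, 0.769, -0.011, -0.009]
contact_force: [0.8, 0.5, -0.5]
opening: 0.445
```

```bash
python3 look.py w3; python3 - <<'E'
from h import *
for n in ["top","side"]:
    im=r.snapshot(n);cv2.imwrite(f"pics/{n}2.png",im)
    for d in r.tip_of("lid_handle",n)[:1]: print(n,d["confidence"],d["uv"],ray(n,d["uv"],.192))
E
```

```text
sterilizer 0.78 [297. 201.] [0.6211 0.0247 0.    ]
wheel_center 0.88 [292. 136.] [0.5739 0.1415 0.193 ]
crank_grip 0.72 [258. 184.] [0.5563 0.1014 0.193 ]
lid_handle 0.71 [228. 339.] [ 0.5573 -0.0479  0.192 ]
bolt_tip 0.49 [242. 171.] [0.542  0.0935 0.14  ]
8.85 [0.55495161 0.09709812 0.27721699] [[-0.183, 0.982, -0.039], [0.983, 0.183, -0.008], [-0.001, -0.04, -0.999]]
top 0.84 [268.0, 200.8] [ 0.55333526 -0.04806391  0.192     ]
side 0.79 [257.1, 183.5] [ 0.54757098 -0.03773113  0.192     ]
```

View pics/w3.png

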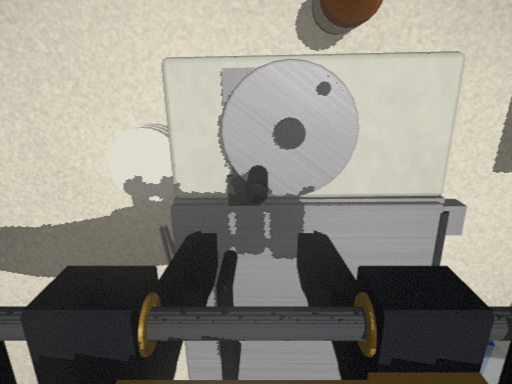

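{"op": "play_rows", "data": {
  "targets": [
    [0, 0, 0, -0.04, 0, 0],
    [-0.036, -0.006, 0.005, 0, 0, 0],
    [-0.036, -0.006, 0.005, 0, 0, 0],
    [-0.036, -0.006, 0.005, 0, 0, 0],
    [-0.034, -0.006, 0.005, 0, 0, 0]
  ],
  "hand": 0.55
}}

```text
clock: 9.47
tool_pos: [0.5605, -0.0374, 0.2566]
eef_rot: [0.63, 0.776, 0.006, -0.0]
contact_force: [0.4, -0.9, 0.3]
opening: 0.546
```

{"op": "play_rows", "data": {
  "targets": [
    [0, 0, 0, 0, 0, 0]
  ]
}}

```text
clock: 9.55
tool_pos: [0.5594, -0.0468, 0.2557]
eef_rot: [0.635, 0.773, 0.003, 0.001]
contact_force: [-0.2, -0.6, -0.3]
opening: 0.553
```

```bash
python3 look.py w4; python3 - <<'E'
from h import *
r.snapshot("side")
for d in r.tip_of("lid_handle","side")[:1]: print(d["confidence"],d["uv"],ray("side",d["uv"],.192))
E
```

```text
sterilizer 0.61 [250. 204.] [ 0.5671 -0.123  -0.    ]
lid_handle 0.64 [252. 203.] [ 0.5569 -0.048   0.192 ]
lid_hinge 0.92 [486. 177.] [ 0.7495 -0.0082  0.136 ]
9.9 [ 0.5606905  -0.03536679  0.25674855] [[-0.208, 0.978, 0.007], [0.978, 0.208, 0.01], [0.008, 0.009, -1.0]]
0.84 [258.4, 181.9] [ 0.55507816 -0.03092531  0.192     ]
```

View pics/w4.png

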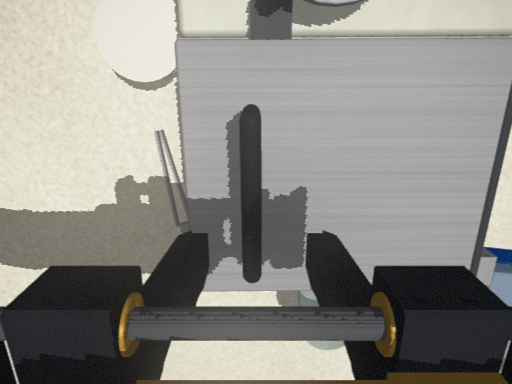

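{"op": "play_rows", "data": {
  "targets": [
    [-0.011, -0.006, 0.01, 0.009, -0.008, 0],
    [0, 0, 0.025, 0, 0, 0],
    [0, 0, 0.025, 0, 0, 0],
    [0, 0, 0, 0, 0, 0]
  ]
}}

```text
clock: 10.33
tool_pos: [0.5581, -0.0486, 0.1952]
eef_rot: [0.628, 0.778, 0.0, 0.002]
contact_force: [-1.2, 0.0, -0.3]
opening: 0.548
```

```bash
cat > st.py <<'E'
from h import *
s=r.get_state();R=Ro.from_quat(s["eef_rot"]).as_matrix();p=np.array(s["tool_pos"])
print(s["clock"],p.round(4),R.round(3).tolist(),round(s["opening"],3),np.round(s["contact_force"],1))
print("to handle",(R.T@(np.array([.5565,-.0475,.172])-p)).round(4),"tilt",np.cross([0,0,1],R.T@[0,0,-1]).round(3))
E
python3 st.py
```

```text
10.3333 [ 0.5581 -0.0486  0.1952] [[-0.211, 0.977, 0.004], [0.977, 0.211, -0.003], [-0.004, 0.003, -1.0]] 0.548 [-1.2  0.  -0.3]
to handle [ 0.0015 -0.0014  0.0232] tilt [ 0.003  0.004 -0.   ]
```

{"op": "play_rows", "data": {
  "targets": [
    [0.001, -0.0015, 0.023, 0.003, 0.004, 0],
    [0, 0, 0.001, 0, 0, 0]
  ]
}}

```text
clock: 10.5
tool_pos: [0.5559, -0.0488, 0.1704]
eef_rot: [0.628, 0.778, -0.001, -0.0]
contact_force: [-1.3, 0.1, -0.1]
opening: 0.551
```

{"op": "play_rows", "data": {
  "targets": [
    [0, 0, 0, 0, 0, 0],
    [0, 0, 0, 0, 0, 0],
    [0, 0, 0, 0, 0, 0],
    [0, 0, 0, 0, 0, 0],
    [0, 0, 0, 0, 0, 0]
  ],
  "hand": 0,
  "squeeze": 35
}}

```text
clock: 10.92
tool_pos: [0.5582, -0.0497, 0.1748]
eef_rot: [0.628, 0.778, 0.0, 0.002]
contact_force: [-2.6, -1.0, -1.7]
opening: 0.196
```

{"op": "play_rows", "data": {
  "targets": [
    [0, 0, 0, 0, 0, 0],
    [0, 0, 0, 0, 0, 0]
  ]
}}

```text
clock: 11.08
tool_pos: [0.5563, -0.0501, 0.1751]
eef_rot: [0.628, 0.778, -0.001, 0.001]
contact_force: [1.8, 0.9, -4.4]
opening: 0.136
```

```bash
python3 st.py
```

```text
11.0833 [ 0.5563 -0.0501  0.1751] [[-0.211, 0.978, 0.0], [0.978, 0.211, -0.002], [-0.002, -0.0, -1.0]] 0.136 [ 1.8  0.9 -4.4]
to handle [0.0025 0.0007 0.0031] tilt [-0.     0.002  0.   ]
```

{"op": "play_rows", "data": {
  "targets": [
    [0, 0.0028, -0.0093, 0, 0, 0],
    [0, 0.0033, -0.0091, 0, 0, 0],
    [0, 0.0037, -0.009, 0, 0, 0],
    [0, 0.0041, -0.0088, 0, 0, 0],
    [0, 0.0045, -0.0086, 0, 0, 0]
  ]
}}

```text
clock: 11.5
tool_pos: [0.5736, -0.0466, 0.2178]
eef_rot: [0.628, 0.778, -0.002, -0.001]
contact_force: [2.1, -0.1, -6.8]
opening: 0.134
```

```bash
cat > lid.py <<'E'
from h import *
import sys
yaw=.206;u=np.array([np.cos(yaw),np.sin(yaw),0]);v=np.array([-np.sin(yaw),np.cos(yaw),0])
h=np.array([.5565,-.0475,0])+.2*u;h[2]=.136
s=r.get_state();R=Ro.from_quat(s["eef_rot"]).as_matrix();g=np.array(s["tool_pos"])-.019*R[:,2]
d=g-h;U,Z=-d@u,d[2]
print("t",s["clock"],"g",g.round(4),"r",np.hypot(U,Z).round(4),"deg",np.rad2deg(np.arctan2(Z,U)-np.arctan2(.056,.2)).round(2),"y",(d@v).round(4),"op",round(s["opening"],3),"F",np.round(s["contact_force"],1),"tilt",np.cross([0,0,1],R.T@[0,0,-1]).round(3),"qd",np.abs(s["qd"]).max().round(3))
E
python3 lid.py
```

```text
t 11.5 g [ 0.5737 -0.0465  0.2368] r 0.2089 deg 13.22 y -0.0026 op 0.134 F [ 2.1 -0.1 -6.8] tilt [-0.004  0.002  0.   ] qd 0.337
```

Lifting as planned (load about 7 N). Continuing.

{"op": "play_rows", "data": {
  "targets": [
    [0, 0.0049, -0.0084, 0, 0, 0],
    [0, 0.0053, -0.0081, 0, 0, 0],
    [0, 0.0056, -0.0079, 0, 0, 0],
    [0, 0.006, -0.0076, 0, 0, 0],
    [0, 0.0063, -0.0073, 0, 0, 0]
  ]
}}

```text
clock: 11.92
tool_pos: [0.599, -0.0415, 0.255]
eef_rot: [0.629, 0.778, -0.006, -0.004]
contact_force: [0.8, -1.2, -8.2]
opening: 0.133
```

```bash
python3 lid.py
```

```text
t 11.9167 g [ 0.5992 -0.0414  0.274 ] r 0.209 deg 25.69 y -0.0028 op 0.133 F [ 0.8 -1.2 -8.2] tilt [-0.014  0.002  0.   ] qd 0.338
```

{"op": "play_rows", "data": {
  "targets": [
    [0, 0.0066, -0.0073, -0.014, 0, 0],
    [0, 0.0068, -0.007, 0, 0, 0],
    [0, 0.007, -0.0065, 0, 0, 0],
    [0, 0.0074, -0.006, 0, 0, 0],
    [0, 0, 0, 0, 0, 0]
  ]
}}

```text
clock: 12.33
tool_pos: [0.6251, -0.0364, 0.2802]
eef_rot: [0.629, 0.778, -0.003, -0.001]
contact_force: [-0.1, 0.4, -5.0]
opening: 0.14
```

```bash
python3 lid.py; python3 - <<'E'
from h import *
ims=[r.snapshot(n) for n in ("side","top")]
for n in ("side","top"): print(n,[(round(d["confidence"],2),d["uv"]) for d in r.tip_of("lid_handle",n)[:1]])
yaw=.206;u=np.array([np.cos(yaw),np.sin(yaw),0]);h=np.array([.5565,-.0475,.136])+.2*u
for a in (36,40,44):
    m=np.deg2rad(a)+np.arctan2(.056,.2);X=h+.2077*(-np.cos(m)*u+[0,0,np.sin(m)]);print(a,[proj(cam(n),X).round(1) for n in ("side","top")])
cv2.imwrite("pics/c2.png",cv2.resize(np.hstack([ims[0][90:290,150:370],ims[1][90:290,150:370]]),None,fx=1.8,fy=1.8,interpolation=2))
E
python3 lid.py
```

```text
t 12.3333 g [ 0.6252 -0.0363  0.2992] r 0.2089 deg 35.71 y -0.0031 op 0.14 F [-0.1  0.4 -5. ] tilt [-0.006  0.002  0.   ] qd 0.053
side [(0.93, [279.0, 152.6])]
top [(0.74, [263.9, 172.6])]
36 [array([278.3, 152.8]), array([263.9, 169. ])]
40 [array([281.2, 149.7]), array([263.1, 164.4])]
44 [array([284.2, 146.7]), array([262.3, 159.7])]
t 12.5333 g [ 0.6239 -0.0366  0.2981] r 0.2089 deg 35.24 y -0.0031 op 0.14 F [-0.4 -0.1 -4.6] tilt [-0.008  0.002  0.   ] qd 0.002
```

View pics/c2.png

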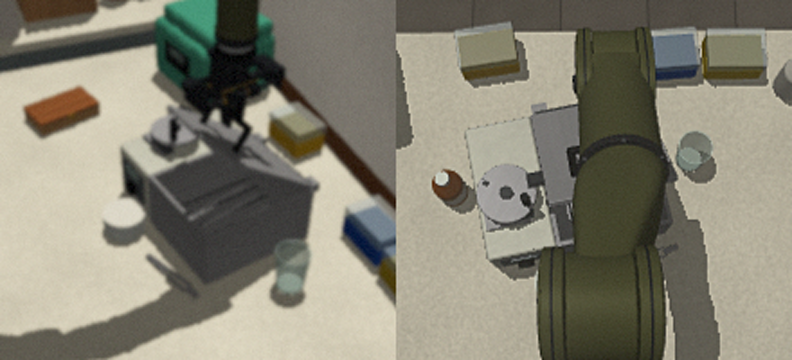

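{"op": "play_rows", "data": {
  "targets": [
    [0, 0.005, -0.0041, -0.008, 0, 0],
    [0, 0.005, -0.0039, 0, 0, 0],
    [0, 0.005, -0.0034, 0, 0, 0],
    [0, 0.0005, -0.0005, 0, 0, 0]
  ]
}}

```text
clock: 12.87
tool_pos: [0.6375, -0.0338, 0.2894]
eef_rot: [0.629, 0.777, -0.002, -0.001]
contact_force: [-0.0, -1.3, -7.8]
opening: 0.14
```

```bash
python3 lid.py;  python3 - <<'E'
from h import *
r.snapshot("side");print([(round(d["confidence"],2),d["uv"]) for d in r.tip_of("lid_handle","side")[:1]])
E
python3 lid.py
```

```text
t 12.8667 g [ 0.6376 -0.0338  0.3084] r 0.2088 deg 40.0 y -0.0031 op 0.14 F [-0.  -1.3 -7.8] tilt [-0.005  0.001  0.   ] qd 0.027
[(0.57, [278.4, 149.1])]
t 12.9667 g [ 0.637  -0.0339  0.308 ] r 0.2088 deg 39.8 y -0.0032 op 0.145 F [-0.5 -0.6 -7.3] tilt [-0.006  0.001  0.   ] qd 0.015
```

{"op": "play_rows", "data": {
  "targets": [
    [0, 0.0017, -0.0015, 0, 0, 0]
  ]
}}

```text
clock: 13.05
tool_pos: [0.6381, -0.0337, 0.2899]
eef_rot: [0.629, 0.777, -0.003, -0.002]
contact_force: [0.2, -2.0, -8.9]
opening: 0.14
```

```bash
python3 - <<'E'
from h import *
for n in ("side","top"):
  r.snapshot(n)
  for q in ("lid_handle","amber_bottle","dish_stack","beaker","forceps","wheel_center","crank_grip"): print(n,q,[(round(d["confidence"],2),np.round(d["uv"]).tolist(),ray(n,d["uv"],.193 if q[0] in "wc" else 0).round(3).tolist()) for d in r.tip_of(q,n)[:1]])
E
python3 lid.py
```

```text
side lid_handle [(0.93, [280.0, 147.0], [0.839, 0.41, 0.0])]
side amber_bottle []
side dish_stack [(0.81, [218.0, 217.0], [0.418, 0.045, 0.0])]
side beaker [(0.92, [312.0, 250.0], [0.68, -0.237, 0.0])]
side forceps [(0.55, [245.0, 242.0], [0.473, -0.113, 0.0])]
side wheel_center [(0.57, [245.0, 155.0], [0.566, 0.144, 0.193])]
side crank_grip [(0.57, [248.0, 160.0], [0.567, 0.105, 0.193])]
top lid_handle [(0.61, [263.0, 166.0], [0.731, -0.041, 0.0])]
top amber_bottle [(0.59, [181.0, 198.0], [0.606, 0.269, 0.0])]
top dish_stack [(0.16, [109.0, 256.0], [0.395, 0.519, 0.0])]
top beaker [(0.84, [312.0, 179.0], [0.675, -0.223, 0.0])]
top forceps [(0.37, [286.0, 236.0], [0.463, -0.121, 0.0])]
top wheel_center [(0.64, [211.0, 195.0], [0.573, 0.134, 0.193])]
top crank_grip [(0.91, [222.0, 200.0], [0.557, 0.099, 0.193])]
t 13.85 g [ 0.6387 -0.0335  0.3093] r 0.2089 deg 40.41 y -0.0032 op 0.139 F [  2.7  -0.3 -12. ] tilt [-0.006  0.001  0.   ] qd 0.001
```

```bash
python3 -c "
from plant import r
print(r.finish_job())"; python3 lid.py
```

```text
the job is handed in; nothing more can be done
None
the job is handed in; nothing more can be done
```

The wheel is at its stop and the lid is held at about 40° in the closed gripper, with nothing else propping it. I handed the job in at about 13.9 s.

- **Wheel:** I turned it counter-clockwise by its crank grip, just over one turn, until it pushed back with about 15 N. From the arm's path I put it at 7.18 rad, against a stop at 7.2. The lid stayed shut meanwhile.
- **Lid:** The last reading from the gripper position was 40.4°. The grip started about 2 mm above the bar's centre, so I take the true angle as about 40°. The arm was still (joint speed about 0.001 rad/s) and carried about 12 N.
- **Other things on the bench:**
  - The beaker and forceps, and the amber bottle in the top camera only, showed no shift beyond the networks' own scatter.
  - The dish stack read 17 mm off its first position in the side camera. In the top camera it got only a low-confidence false hit, probably because the arm hid it. I never touched it, and it looked in place in the side picture.
  - I did not re-check the slide box and tube rack; the arm was never near the rack, and moved away from the slide box at the start.
- **Camera cross-check of the lid angle:** The networks' view of the handle did not fully agree with 40°. The side camera was mixed (about 38° to 44°) and the top camera suggested about 39°. I went by the arm's own reading.

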